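# Slide the battery case into the fence corner

## Robot

A 6-joint arm with a two-finger parallel gripper is mounted at the origin on the work surface. World frame = base frame: x ahead of the robot, y to its left, z up, the work surface at z = 0. Lengths are in m, angles in rad, forces in N, time in s.
With the tool pointing down it reaches from about 0.4 to 0.825 m from the base axis. Payload 7 kg.
Tool frame: the origin (TCP) lies on the front face of the gripper's body, between the roots of the fingers; the fingertips stand 66 mm ahead of it and the grasp point (between the pads) lies 47 mm ahead of it; z points along the fingers, y is the line along which they close (so a half turn about z gives the same grasp; the last joint's range is limited). The gripper opens to 88 mm and grips with 3 to 60 N. Pads are 19 mm wide; open, the fingers measure 130 mm over their backs; the gripper's body (78 mm by 193 mm) begins 47 mm behind the grasp point.
Start: joints at [1.423, 0.359, 0.012, 0, -1.224, -0.288], TCP at [0.285, 0.612, 0.292] pointing down, gripper open.
Joint ranges: [-3.07, 3.07], [-1.43, 2.12], [-1.02, 1.25], [-3.03, 1.67], [-3.05, -0], [-3.03, 3.03]. Speed limits (rad/s): [2.39, 2.39, 3.01, 3.14, 3.14, 3.14].

## Interface

Orientations are given as [roll, pitch, yaw] about the fixed x, y, z axes, in that order (R = Rz(yaw) Ry(pitch) Rx(roll)).
In Python, from station import arm gives the robot as it stands. The module is installed in compiled form; this text tells all that it offers.
- The arm moves only by the tool move_arm, never from a script. Its argument "increments" is a list of rows, each an object of numbers: "jaw": the gripper command: -1 is shut, 1 is fully open, values between are in proportion; "dx", "dy", "dz": the shift along the tool's x, y, z in m; "twist": the turn about the tool's z in rad. A call has 1 to 12 rows; each row shifts and turns the commanded pose from where the row before left it, along the tool's axes as they then stand; what a row does not reach is not made up. A row lasts 1/12 s, in which the tool goes at most 41.7 mm and 7.16 degrees, less where a joint would pass 70% of its speed; a pose out of reach is approached as far as the arm can. A call is refused whole if a number of a shift passes 0.0417 or a number of a turn 0.125, either way. A call with a gripper value outside its range is refused whole. The fingers move at their own pace and stop on an object; "force" is the grip in N (left out, the last holds). Time passes only in rows, so rows that do not move let the fingers close. It gives the time, the measured TCP pose, the force, the opening and the grip force at its end, in the units of the state.
- arm.get_state(): the state, without advancing time (a new reading comes with each control period).
- arm.grab_frame(name): name is "scene" or "top"; returns the picture (480x640x3 uint8, blue, green, red); there is no depth.
- arm.camera_info(name): a dict with "K" (3x3 intrinsics, pixels), "extrinsics" (4x4, takes a point from camera to world coordinates). Camera axes: x right, y down, z forward; pixel columns grow to the right and rows downward; lengths in m; the calibration is good to about 2 mm. A picture is of the moment at which its call begins. camera_info takes no time and is no camera call.
- arm.job_done(): hands the job in; it is judged then, once.
Trained networks look in the newest picture that a camera, given by its name, has taken for a name from the list of things; names that differ only in an ending like _2 or _b are one class to them, and where a whole thing is asked for, a point or a joint stands for the part that bears it (a point fixed in the world has none). Each returns a list of dicts, best first, with "score" (0 to 1); they miss things now and then, are a little off and sometimes report something else, mostly with a low value. They report only what shows in the picture. A call takes as long as a camera call.
- arm.find_in(camera, name): "position" ([x, y, z] in m, in world coordinates, good to about 4 mm: the middle of the surface that is visible of it).
- arm.silhouettes(camera, name): "pixels" (480x640 bool, what is visible of it).
- arm.pinpoint(camera, name): "position" ([x, y, z] in m, in world coordinates, good to about 4 mm: a listed point, or the origin of a listed thing).
The state is a dict: "t": time; "q": joint angles; "qd": joint speeds; "joint_efforts": joint torques, N m; "eef_pos": TCP position; "ee_rot": TCP orientation; "force": force on the tool from outside, world axes, zero at the start; "moment": the same for the moment, N m; "width": finger opening in m; "gripper_force": force on a finger pad.
Only numpy, scipy, OpenCV 4.12 (cv2) and the standard library are available. Lean on these libraries where they do the work, as an engineer would, in place of code of your own. Each camera call takes 0.05 s, during which the arm holds its last target. There are 200 camera calls.

## Task

Park the tall, heavy black battery case in the inside corner of the L-shaped wooden fence: slide it over the bench until it stands upright, square and snug against both the far batten and the right-hand batten. Only push it from outside, low near its base so that it slides without rocking; do not lift it, do not touch its orange handle, and leave the things around it where they are.

Things in the scene. Friction and masses are not known exactly. Their poses are not given: they have to be found in the camera images.
- case: Tall loose black battery case: block 100 mm deep (x), 140 mm wide (y), 220 mm tall, grey ribs, orange latches on its -x face. Heavy, 1.1 to 2.1 kg (hidden), centre of mass half-way up; slides with up to about 15 N; may tip if pushed above 65 mm. Origin: centre of its underside, on the bench. Starts at fence x < 0, y > 0, axes within 0.3 rad of the fence's, clear of both battens.
- handle: Orange carrying handle on top of the case, fixed to it: a bar of 14 mm thickness along the case's y, 90 mm long, reaching 39 mm above the lid. Origin: centre of the case's lid, 220 mm above its underside. Must not be touched by the fingers.
- fence: L of two pale wooden battens 45 mm wide, 40 mm high, fixed; red clamp near each end, up to 77 mm high. Origin: inside corner at bench height. Far batten: inner face in plane x = 0, from the corner to y = +380 mm. Right-hand batten: inner face in plane y = 0, from the corner to x = -220 mm. Snug and square, the case's origin is at x = -50, y = +70 mm in this frame, axes parallel.
- glue: Bystander: yellow glue bottle with a white label and red cap, 60 mm diameter, 170 mm tall, standing right of the fence's corner. Origin: centre of its underside.
- spray: Bystander: blue can with a broad white label, 64 mm diameter, 180 mm tall, standing right of the right-hand batten. Origin: centre of its underside.
- driver: Bystander: red-handled screwdriver lying on the bench, left of the far batten's left end, about 200 mm long. Origin: on the bench under its middle.
- tin: Bystander: open aluminium tin, 80 mm diameter, 80 mm tall, standing to the right and nearer the robot than the spray can. Origin: centre of its underside.

How it is judged:
At the end, for the whole second after the job is handed in: The case stands upright and at rest in the fence's corner, its centre within 7 mm of touching each batten squarely (a gap of at most about 7 mm to the far and to the right-hand batten) and its sides parallel to them within 0.06 rad (x of case in the frame of fence between -0.057 and -0.045 m and y of case in the frame of fence between 0.065 and 0.077 m and angle between the x axis of case and the x axis of fence, either way round below 0.06 rad and angle between case's own z axis and vertical below 0.03 rad and linear speed of case below 0.01 m/s).
It fails at once if the case is rocked by more than 8 degrees or tipped over (angle between case's own z axis and vertical above 0.14 rad).
It fails at once if the case is lifted off the bench (height (world z) of case above 0.012 m).
It fails at once if the fingers press on or take hold of the orange handle (contact force between the fingers and handle above 1 N).
It fails at once if the glue bottle, spray can, screwdriver or tin is moved by more than 20 mm (distance of any of glue, spray, driver, tin from where it was at the start of the episode above 0.02 m).
It also fails if it takes over 58 s, if anything falls off the work surface, if the arm or the gripper's body presses on something with over 40 N, if the wrist force passes 120 N, or if a joint passes its speed limit or range.

## Working session

There is one attempt and no reset: what is moved stays moved. The work goes in short steps, Python scripts to look and compute and a tool call to move; the robot and the scene stay as the last step left them, time stands still between calls to the robot, and variables do not carry over. Pictures are saved under pics/ and viewed, at most 10 in all, crops included, and the job is handed in when it is done.

Besides the shell and the picture viewer there is one more tool, called as a command line: name --argument value ..., lists and objects as JSON in quotes. move_arm: Moves the arm, as the interface text tells. Its arguments: {"type":"object","properties":{"increments":{"type":"array"},"force":{"type":"number"}},"required":["increments"]}

```bash
mkdir -p pics; python3 - <<'E'
from station import arm
import cv2,numpy as np
s=arm.get_state();print({k:np.round(s[k],3).tolist() for k in('t','eef_pos','ee_rot','force','width')})
for c in('top','scene'):
    cv2.imwrite(f'pics/{c}0.png',arm.grab_frame(c))
    i=arm.camera_info(c);print(c,np.round(i['K'],1).tolist(),np.round(i['extrinsics'],3).tolist())
    for n in('case','handle','fence','glue','spray','driver','tin'):
        print(n,[(np.round(d['position'],3).tolist(),round(d['score'],2)) for d in arm.pinpoint(c,n)[:2]])
E
```

```text
{'t': 0.0, 'eef_pos': [0.285, 0.612, 0.291], 'ee_rot': [3.14, -0.0, -0.436], 'force': [-0.566, 0.684, -0.242], 'width': 0.087}
top [[443.5, 0.0, 323.2], [0.0, 443.5, 242.9], [0.0, 0.0, 1.0]] [[0.007, -0.997, 0.071, 0.517], [-1.0, -0.005, 0.024, -0.001], [-0.023, -0.072, -0.997, 1.012], [0.0, 0.0, 0.0, 1.0]]
case []
handle [([0.58, -0.039, 0.221], 0.92)]
fence [([0.716, -0.158, -0.0], 0.83)]
glue [([0.49, -0.355, 0.001], 0.73), ([0.752, -0.297, -0.0], 0.62)]
spray [([0.646, -0.304, 0.003], 0.86)]
driver [([0.625, 0.344, -0.0], 0.83)]
tin [([0.49, -0.351, 0.003], 0.9)]
scene [[528.6, 0.0, 311.6], [0.0, 528.6, 245.1], [0.0, 0.0, 1.0]] [[-0.622, 0.586, -0.519, 1.203], [0.783, 0.473, -0.404, 0.487], [0.009, -0.658, -0.753, 1.061], [0.0, 0.0, 0.0, 1.0]]
case [([0.574, -0.046, 0.001], 0.61)]
handle [([0.575, -0.04, 0.224], 0.72)]
fence [([0.713, -0.157, 0.0], 0.72)]
glue [([0.754, -0.294, 0.001], 0.7), ([0.576, -0.044, 0.002], 0.38)]
spray [([0.649, -0.304, 0.001], 0.71)]
driver [([0.627, 0.347, 0.002], 0.6), ([0.575, -0.044, 0.22], 0.48)]
tin [([0.491, -0.352, -0.001], 0.88)]
```

View pics/top0.png

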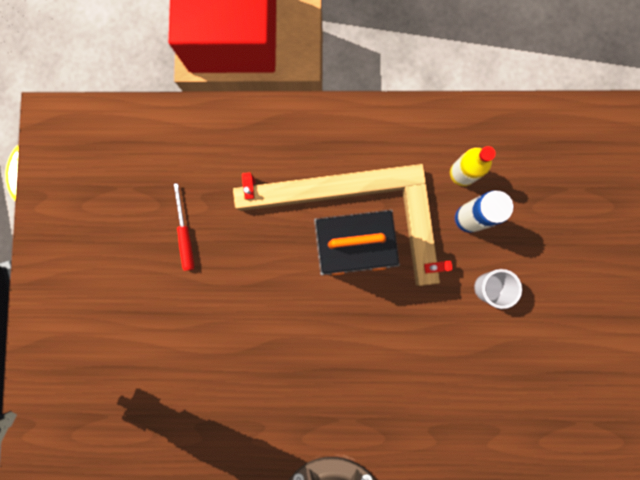

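View pics/scene0.png

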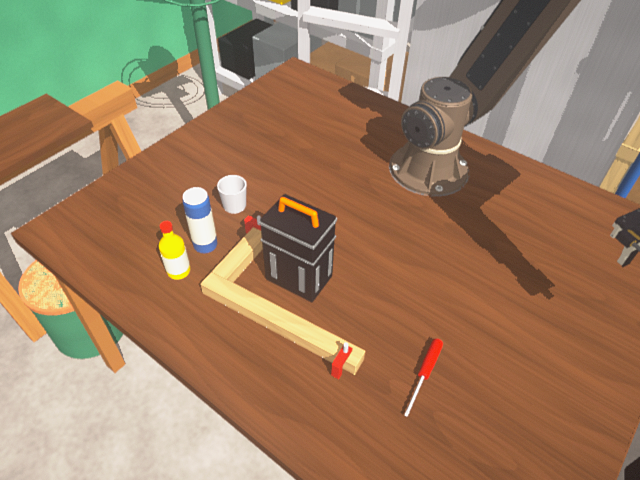

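The top view shows the fence's corner at about (405,188), with arms running to (235,205) on the left and (427,283) toward the robot. The case lid spans (317,218) to (398,270), left and near of the corner. The scene view agrees with this. Next I'll fit box models to the silhouettes to get accurate poses.

```bash
cat > fit.py <<'E'
from station import arm
import cv2,numpy as np
from scipy.optimize import minimize
def hull(c,P):
    i=arm.camera_info(c);T=np.linalg.inv(i['extrinsics']);q=(P@T[:3,:3].T+T[:3,3])@np.array(i['K']).T
    return cv2.convexHull((q[:,:2]/q[:,2:]).astype(np.float32))
def box(x0,x1,y0,y1,h): return np.array([[x,y,z] for x in(x0,x1) for y in(y0,y1) for z in(0,h)],float)
def place(B,p):
    c,s=np.cos(p[2]),np.sin(p[2]);return B@np.array([[c,-s,0],[s,c,0],[0,0,1]]).T+[p[0],p[1],0]
PARTS={'case':[box(-.05,.05,-.07,.07,.22)],
 'fence':[box(0,.045,-.045,.38,.04),box(-.22,.0,-.045,0,.04)]}
def mask(c,name,p):
    m=np.zeros((480*4,640*4),np.uint8)
    for B in PARTS[name]: cv2.fillConvexPoly(m,np.round(hull(c,place(B,p))*4+1.5).astype(np.int32),255)
    return cv2.resize(m,(640,480),interpolation=cv2.INTER_AREA)/255.
def sil(c,n):
    r=arm.silhouettes(c,n); return r[0]['pixels'] if r else np.zeros((480,640),bool)
def fit(name,p0,cams=('top','scene'),grab=True):
    D=[]
    for c in cams:
        if grab: arm.grab_frame(c)
        m=sil(c,name); h=sil(c,'handle'); 
        ig=h if name=='case' else sil(c,'case')|h
        ig=cv2.dilate(ig.astype(np.uint8),np.ones((5,5)))>0
        if name=='case':
            P=place(np.array([[x,y,z] for x in(-.008,.008) for y in(-.047,.047) for z in(.22,.26)]),p0)
        if m.sum()>50: D.append((c,m,~ig))
    f=lambda p:sum((np.abs(mask(c,name,p)-m)*w).sum() for c,m,w in D)
    p0=np.array(p0,float);S=np.vstack([p0,p0+[.01,0,0],p0+[0,.01,0],p0+[0,0,.06]])
    r=minimize(f,p0,method='Nelder-Mead',options=dict(initial_simplex=S,xatol=2e-4,fatol=.5))
    return r.x,r.fun,[(c,int(m.sum())) for c,m,_ in D]
def rel(case,f):
    c,s=np.cos(f[2]),np.sin(f[2]);d=case[:2]-f[:2];return np.array([c*d[0]+s*d[1],-s*d[0]+c*d[1],case[2]-f[2]])
E
python3 - <<'E'
from fit import *
for cams in(('top',),('scene',),('top','scene')):
    a=fit('fence',[.715,-.158,.06],cams);b=fit('case',[.575,-.043,.06],cams)
    print(cams,a,b,np.round(rel(b[0],a[0]),4))
E
```

```text
('top',) (array([ 0.715, -0.158,  0.06 ]), np.float64(0.0), []) (array([ 0.57702703, -0.04243846,  0.12162007]), np.float64(121.72549019607843), [('top', 4531)]) [-0.1308  0.1236  0.0616]
('scene',) (array([ 0.7136427 , -0.15666421,  0.12450318]), np.float64(490.01176470588234), [('scene', 5967)]) (array([ 0.57788821, -0.03944472,  0.13978412]), np.float64(195.32941176470587), [('scene', 6133)]) [-0.1201  0.1332  0.0153]
('top', 'scene') (array([ 0.7137034 , -0.15899367,  0.12620908]), np.float64(1117.149019607843), [('top', 7173), ('scene', 5840)]) (array([ 0.57663068, -0.04162787,  0.12248679]), np.float64(329.6941176470589), [('top', 4435), ('scene', 6137)]) [-0.1212  0.1337 -0.0037]
```

move_arm --increments '[{"jaw":-1,"twist":0.112},{"jaw":-1,"twist":0.112},{"jaw":-1,"twist":0.112},{"jaw":-1,"twist":0.112},{"jaw":-1,"twist":0.112},{"jaw":-1,"twist":0.112},{"jaw":-1,"twist":0.112},{"jaw":-1,"twist":0.112},{"jaw":-1,"twist":0.113},{"jaw":-1,"dx":0.02,"dy":-0.008},{"jaw":-1,"dx":0.035,"dy":-0.014},{"jaw":-1,"dx":0.035,"dy":-0.014}]'

```text
$.increments[0]: bad value
```

move_arm --increments '[{"jaw":-1,"dx":0.038,"dy":-0.015},{"jaw":-1,"dx":0.038,"dy":-0.015},{"jaw":-1,"dx":0.038,"dy":-0.015},{"jaw":-1,"dx":0.038,"dy":-0.015},{"jaw":-1,"dx":0.038,"dy":-0.015},{"jaw":-1,"dx":0.038,"dy":-0.015},{"jaw":-1,"dx":0.038,"dy":-0.015},{"jaw":-1,"dx":0.038,"dy":-0.015},{"jaw":-1,"dx":0.038,"dy":-0.015},{"jaw":-1,"dx":0.038,"dy":-0.015},{"jaw":-1,"dx":0.02,"dy":-0.008},{"jaw":-1}]'

```text
$.increments[0]: bad value
```

```bash
cat > st.py <<'E'
from fit import *
F=np.array([.7137,-.159,.126])
def st():
    s=arm.get_state();y=s['ee_rot'][2]
    c,sn=np.cos(F[2]),np.sin(F[2]);f=s['force']
    print('t',round(s['t'],2),'tcp',np.round(s['eef_pos'],4),'rot',np.round(s['ee_rot'],3),'fence xy/yaw',np.round(rel(np.array([*s['eef_pos'][:2],y+np.pi/2]),F),4),
      'F fence',np.round([c*f[0]+sn*f[1],-sn*f[0]+c*f[1],f[2]],1))
E
python3 -c "
from st import *
st();cv2.imwrite('pics/top1.png',arm.grab_frame('scene'))"
```

```text
t 2.2 tcp [0.2849 0.6119 0.2922] rot [-3.142  0.    -0.436] fence xy/yaw [-0.3285  0.8187  1.009 ] F fence [0.4 0.5 0.6]
```

View pics/top1.png

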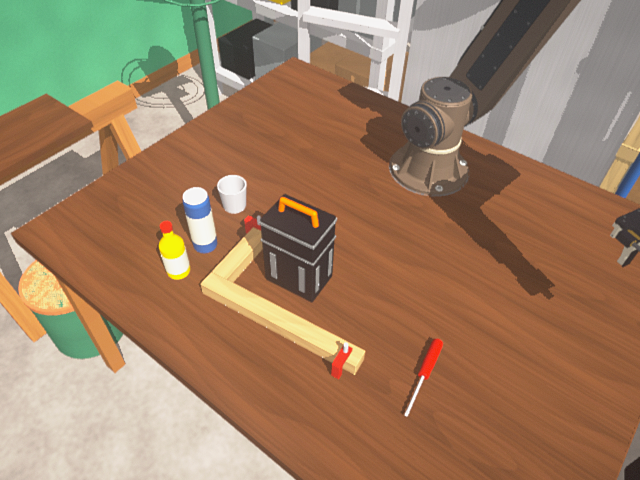

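Both moves were refused, so nothing has moved and the picture matches the first one. The rows probably need every field, so I'll retry with full rows.

move_arm --increments '[{"jaw":-1,"dx":0,"dy":0,"dz":0,"twist":0.112},{"jaw":-1,"dx":0,"dy":0,"dz":0,"twist":0.112},{"jaw":-1,"dx":0,"dy":0,"dz":0,"twist":0.112},{"jaw":-1,"dx":0,"dy":0,"dz":0,"twist":0.112},{"jaw":-1,"dx":0,"dy":0,"dz":0,"twist":0.112},{"jaw":-1,"dx":0,"dy":0,"dz":0,"twist":0.112},{"jaw":-1,"dx":0,"dy":0,"dz":0,"twist":0.112},{"jaw":-1,"dx":0,"dy":0,"dz":0,"twist":0.112},{"jaw":-1,"dx":0,"dy":0,"dz":0,"twist":0.113},{"jaw":-1,"dx":0.02,"dy":-0.008,"dz":0,"twist":0},{"jaw":-1,"dx":0.035,"dy":-0.014,"dz":0,"twist":0},{"jaw":-1,"dx":0.035,"dy":-0.014,"dz":0,"twist":0}]'

```text
t: 3.25
eef_pos: [0.3319, 0.5267, 0.2915]
ee_rot: [3.141, -0.001, -1.443]
force: [0.9, -0.6, -0.2]
width: 0.0131
gripper_force: 0.0
```

move_arm --increments '[{"jaw":-1,"dx":0.038,"dy":-0.015,"dz":0,"twist":0},{"jaw":-1,"dx":0.038,"dy":-0.015,"dz":0,"twist":0},{"jaw":-1,"dx":0.038,"dy":-0.015,"dz":0,"twist":0},{"jaw":-1,"dx":0.038,"dy":-0.015,"dz":0,"twist":0},{"jaw":-1,"dx":0.038,"dy":-0.015,"dz":0,"twist":0},{"jaw":-1,"dx":0.038,"dy":-0.015,"dz":0,"twist":0},{"jaw":-1,"dx":0.038,"dy":-0.015,"dz":0,"twist":0},{"jaw":-1,"dx":0.038,"dy":-0.015,"dz":0,"twist":0},{"jaw":-1,"dx":0.038,"dy":-0.015,"dz":0,"twist":0},{"jaw":-1,"dx":0.038,"dy":-0.015,"dz":0,"twist":0},{"jaw":-1,"dx":0.038,"dy":-0.015,"dz":0,"twist":0},{"jaw":-1,"dx":0,"dy":0,"dz":0,"twist":0}]'

```text
t: 4.25
eef_pos: [0.5502, 0.1279, 0.2921]
ee_rot: [3.142, -0.001, -1.449]
force: [-0.4, 0.8, 0.2]
width: 0.0007
gripper_force: 0.0
```

```bash
python3 -c "
from st import *
st();cv2.imwrite('pics/s2.png',arm.grab_frame('scene'))"
```

```text
t 4.25 tcp [0.5502 0.1279 0.2921] rot [ 3.142e+00 -1.000e-03 -1.449e+00] fence xy/yaw [-0.1261  0.3052 -0.0046] F fence [-0.3  0.9  0.2]
```

View pics/s2.png

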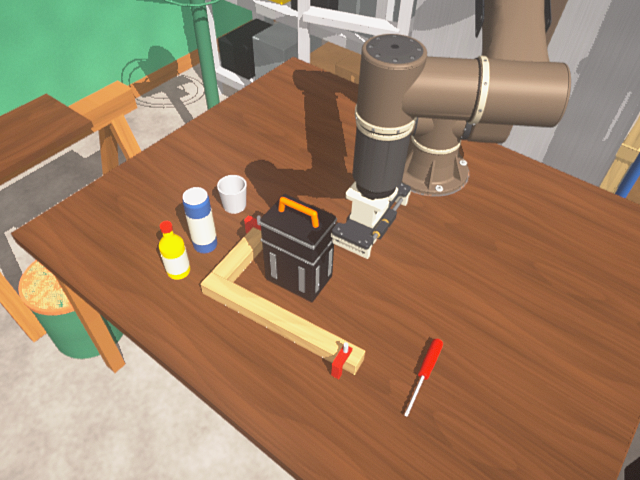

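The gripper now hangs closed at about (370,220), left of the case at (300,245), with its long body along fence x and clear of everything. I'll lower it.

move_arm --increments '[{"jaw":-1,"dx":0,"dy":0,"dz":0.036,"twist":0},{"jaw":-1,"dx":0,"dy":0,"dz":0.036,"twist":0},{"jaw":-1,"dx":0,"dy":0,"dz":0.036,"twist":0},{"jaw":-1,"dx":0,"dy":0,"dz":0.036,"twist":0},{"jaw":-1,"dx":0,"dy":0,"dz":0.036,"twist":0},{"jaw":-1,"dx":0,"dy":0,"dz":0.03,"twist":0},{"jaw":-1,"dx":0,"dy":0,"dz":0.01,"twist":0},{"jaw":-1,"dx":0,"dy":0,"dz":0,"twist":0}]'

```text
t: 4.97
eef_pos: [0.5467, 0.1331, 0.0698]
ee_rot: [3.137, -0.002, -1.444]
force: [0.0, 0.4, 0.8]
width: 0.0001
gripper_force: 0.0
```

```bash
python3 -c "
from st import *
st();cv2.imwrite('pics/s3.png',arm.grab_frame('scene'))
im=cv2.imread('pics/s3.png')[150:350,180:480];cv2.imwrite('pics/s3c.png',cv2.resize(im,None,fx=2.6,fy=2.6))"
```

```text
t 4.97 tcp [0.5467 0.1331 0.0698] rot [ 3.137e+00 -2.000e-03 -1.444e+00] fence xy/yaw [-0.129   0.3107  0.0006] F fence [0.1 0.4 0.8]
```

View pics/s3c.png

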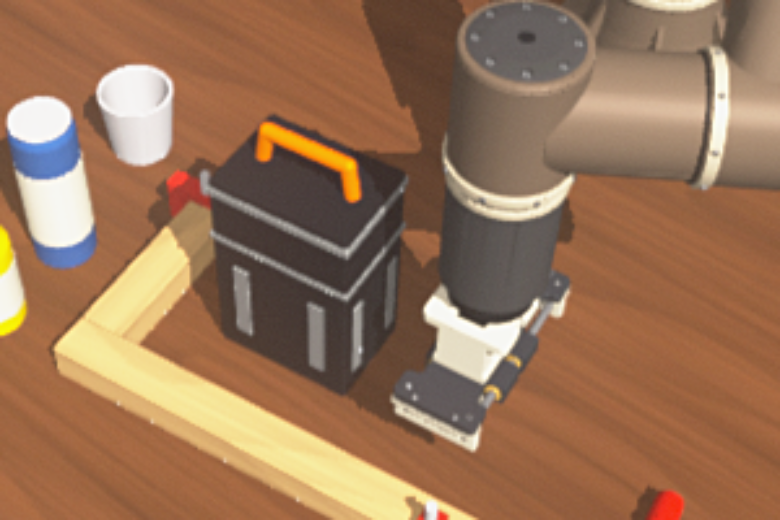

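The gripper's body plate, at about (440,410) in the crop, sits just above the bench. It is level with the case's lower part and about 7 cm to its left. I'll approach and then push slowly towards the right-hand batten.

move_arm --increments '[{"jaw":-1,"dx":0.02,"dy":-0.003,"dz":0,"twist":0},{"jaw":-1,"dx":0.02,"dy":-0.003,"dz":0,"twist":0},{"jaw":-1,"dx":0.014,"dy":0,"dz":0,"twist":0},{"jaw":-1,"dx":0.005,"dy":0,"dz":0,"twist":0},{"jaw":-1,"dx":0.004,"dy":0,"dz":0,"twist":0},{"jaw":-1,"dx":0.004,"dy":0,"dz":0,"twist":0},{"jaw":-1,"dx":0.004,"dy":0,"dz":0,"twist":0},{"jaw":-1,"dx":0.004,"dy":0,"dz":0,"twist":0},{"jaw":-1,"dx":0.004,"dy":0,"dz":0,"twist":0},{"jaw":-1,"dx":0.004,"dy":0,"dz":0,"twist":0}]'

```text
t: 5.85
eef_pos: [0.5666, 0.0544, 0.0744]
ee_rot: [-3.136, 0.002, -1.443]
force: [-2.3, 15.9, 6.4]
width: 0.0006
gripper_force: 4.9
```

```bash
python3 -c "
from st import *
st()
b=fit('case',[.577,-.05,.125],('scene',));print(b,rel(b[0],F));st()"
```

```text
t 5.85 tcp [0.5666 0.0544 0.0744] rot [-3.136e+00  2.000e-03 -1.443e+00] fence xy/yaw [-0.1192  0.2302  0.0016] F fence [-0.3 16.1  6.4]
(array([ 0.57910456, -0.08043391,  0.65752309]), np.float64(1020.5019607843137), [('scene', 4772)]) [-0.12365528  0.09485744  0.53152309]
t 6.0 tcp [0.5665 0.0538 0.0742] rot [-3.136e+00  2.000e-03 -1.443e+00] fence xy/yaw [-0.1193  0.2296  0.0016] F fence [1.6 9.5 3.1]
```

```bash
python3 -c "
from st import *
im=arm.grab_frame('scene')
for n in('case','handle'): print(n,[(np.round(rel(np.array([*d['position'][:2],0]),F),3)[:2],np.round(d['position'],3),round(d['score'],2)) for d in arm.pinpoint('scene',n)[:2]])
im=im[150:350,180:480];cv2.imwrite('pics/s4c.png',cv2.resize(im,None,fx=2.6,fy=2.6));st()"
```

```text
case [(array([-0.123,  0.123]), array([ 0.576, -0.053,  0.004]), 0.84)]
handle [(array([-0.122,  0.114]), array([ 0.578, -0.062,  0.225]), 0.92)]
t 6.15 tcp [0.5665 0.0539 0.0742] rot [-3.136e+00  2.000e-03 -1.443e+00] fence xy/yaw [-0.1193  0.2297  0.0019] F fence [1.  9.4 3.3]
```

View pics/s4c.png

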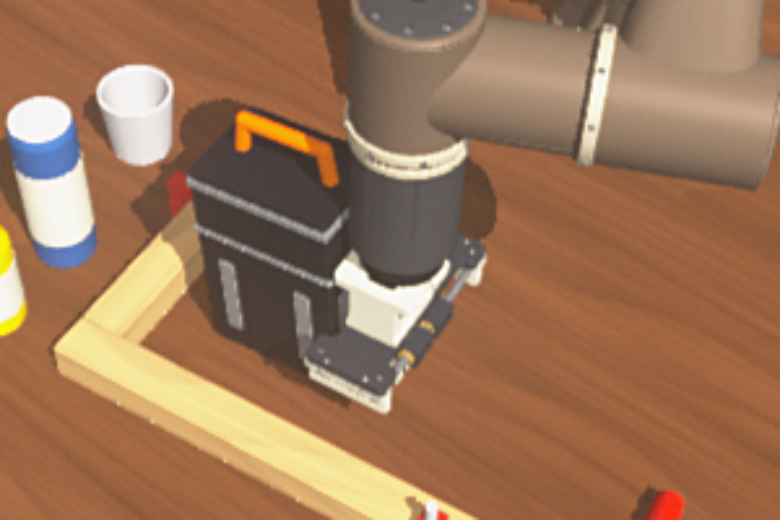

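In this view the case leans: its left edge runs from (190,180) to (215,335), more slanted than before. The push is landing too high, so I'll back off and re-measure.

move_arm --increments '[{"jaw":-1,"dx":-0.004,"dy":0,"dz":0,"twist":0},{"jaw":-1,"dx":-0.004,"dy":0,"dz":0,"twist":0},{"jaw":-1,"dx":-0.004,"dy":0,"dz":0,"twist":0},{"jaw":-1,"dx":-0.004,"dy":0,"dz":0,"twist":0},{"jaw":-1,"dx":-0.006,"dy":0,"dz":0,"twist":0},{"jaw":-1,"dx":-0.02,"dy":0,"dz":0,"twist":0},{"jaw":-1,"dx":-0.03,"dy":0,"dz":0,"twist":0},{"jaw":-1,"dx":-0.03,"dy":0,"dz":0,"twist":0},{"jaw":-1,"dx":0,"dy":0,"dz":0,"twist":0}]'

```text
t: 6.9
eef_pos: [0.552, 0.1566, 0.0725]
ee_rot: [-3.14, 0.0, -1.442]
force: [0.9, 0.4, 0.4]
width: 0.0002
gripper_force: 0.0
```

```bash
python3 -c "
from st import *
st()
b=fit('case',[.575,-.055,.125],('scene',));print(b,rel(b[0],F));
im=arm.grab_frame('scene')
for n in('case','handle'): print(n,[(np.round(rel(np.array([*d['position'][:2],0]),F),3)[:2],np.round(d['position'],3),round(d['score'],2)) for d in arm.pinpoint('scene',n)[:2]])
st()
im=im[110:350,200:480];cv2.imwrite('pics/s5c.png',cv2.resize(im,None,fx=2.5,fy=2.5))"
```

```text
t 6.9 tcp [0.552  0.1566 0.0725] rot [-3.14   0.    -1.442] fence xy/yaw [-0.1207  0.3334  0.0026] F fence [0.9 0.3 0.4]
(array([ 0.57872832, -0.04798769,  0.10148877]), np.float64(175.15686274509804), [('scene', 6177)]) [-0.11995112  0.12709373 -0.02451123]
case [(array([-0.124,  0.118]), array([ 0.576, -0.058, -0.002]), 0.83)]
handle [(array([-0.124,  0.129]), array([ 0.574, -0.047,  0.219]), 0.93)]
t 7.2 tcp [0.5516 0.1519 0.0721] rot [ 3.141 -0.    -1.446] fence xy/yaw [-0.1217  0.3288 -0.001 ] F fence [-0.4 -0.3  0.7]
```

View pics/s5c.png

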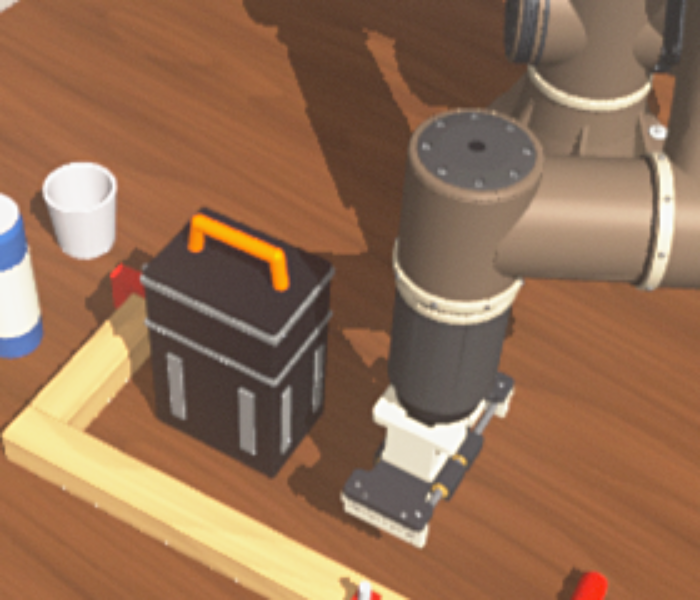

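The case is upright again, and slid about 8 mm. The wide part of the wrist sits above the gripper's short side and touched the case high up. The ends of the long body reach well beyond the wrist, so I'll turn 90° (raised) and push with the low end of the body.

move_arm --increments '[{"jaw":-1,"dx":-0.01,"dy":0,"dz":-0.03,"twist":0},{"jaw":-1,"dx":-0.01,"dy":0,"dz":-0.02,"twist":-0.12},{"jaw":-1,"dx":0,"dy":0,"dz":0,"twist":-0.12},{"jaw":-1,"dx":0,"dy":0,"dz":0,"twist":-0.12},{"jaw":-1,"dx":0,"dy":0,"dz":0,"twist":-0.12},{"jaw":-1,"dx":0,"dy":0,"dz":0,"twist":-0.12},{"jaw":-1,"dx":0,"dy":0,"dz":0,"twist":-0.12},{"jaw":-1,"dx":0,"dy":0,"dz":0,"twist":-0.12},{"jaw":-1,"dx":0,"dy":0,"dz":0,"twist":-0.12},{"jaw":-1,"dx":0,"dy":0,"dz":0,"twist":-0.12},{"jaw":-1,"dx":0,"dy":0,"dz":0,"twist":-0.12},{"jaw":-1,"dx":0,"dy":0,"dz":0,"twist":-0.12}]'

```text
t: 8.2
eef_pos: [0.5493, 0.1716, 0.1221]
ee_rot: [3.141, 0.0, -0.12]
force: [-0.1, -0.8, -0.9]
width: 0.0001
gripper_force: 0.0
```

move_arm --increments '[{"jaw":-1,"dx":0,"dy":0,"dz":0,"twist":-0.12},{"jaw":-1,"dx":0,"dy":0,"dz":0,"twist":-0.12},{"jaw":-1,"dx":0,"dy":0,"dz":0,"twist":0},{"jaw":-1,"dx":0,"dy":0,"dz":0,"twist":0}]'

```text
t: 8.53
eef_pos: [0.5493, 0.1718, 0.1222]
ee_rot: [3.142, 0.0, 0.11]
force: [0.6, -0.4, 0.6]
width: 0.0004
gripper_force: 0.0
```

```bash
python3 -c "
from st import *
st()"
```

```text
t 8.53 tcp [0.5493 0.1718 0.1222] rot [3.142 0.    0.11 ] fence xy/yaw [-0.1215  0.3488  1.555 ] F fence [ 0.6 -0.4  0.6]
```

move_arm --increments '[{"jaw":-1,"dx":0,"dy":0,"dz":0.03,"twist":-0.015},{"jaw":-1,"dx":0,"dy":0,"dz":0.018,"twist":0},{"jaw":-1,"dx":0,"dy":0,"dz":0.005,"twist":0},{"jaw":-1,"dx":0,"dy":0.02,"dz":0,"twist":0},{"jaw":-1,"dx":0,"dy":0.016,"dz":0,"twist":0},{"jaw":-1,"dx":0,"dy":0.008,"dz":0,"twist":0},{"jaw":-1,"dx":0,"dy":0.004,"dz":0,"twist":0},{"jaw":-1,"dx":0,"dy":0.004,"dz":0,"twist":0},{"jaw":-1,"dx":0,"dy":0.004,"dz":0,"twist":0},{"jaw":-1,"dx":0,"dy":0.004,"dz":0,"twist":0}]'

```text
t: 9.37
eef_pos: [0.5574, 0.114, 0.0696]
ee_rot: [-3.14, -0.001, 0.129]
force: [-5.4, 13.9, 4.1]
width: 0.0006
gripper_force: 0.0
```

```bash
cat >> st.py <<'E'
def pp():
    im=arm.grab_frame('scene')
    for n in('case','handle'): print(n,[(np.round(rel(np.array([*d['position'][:2],0]),F),3)[:2],round(d['score'],2)) for d in arm.pinpoint('scene',n)[:1]])
    return im
E
python3 -c "
from st import *
st();im=pp();st()
im=im[110:350,200:480];cv2.imwrite('pics/s6c.png',cv2.resize(im,None,fx=2.5,fy=2.5))"
```

```text
t 9.37 tcp [0.5574 0.114  0.0696] rot [-3.14e+00 -1.00e-03  1.29e-01] fence xy/yaw [-0.1207  0.2905  1.5742] F fence [-3.6 14.4  4.1]
case [(array([-0.123,  0.122]), 0.74)]
handle [(array([-0.123,  0.127]), 0.55)]
t 9.52 tcp [0.5574 0.1137 0.0696] rot [-3.141e+00 -1.000e-03  1.300e-01] fence xy/yaw [-0.1208  0.2902  1.575 ] F fence [-0.2  2.8  0.1]
```

View pics/s6c.png

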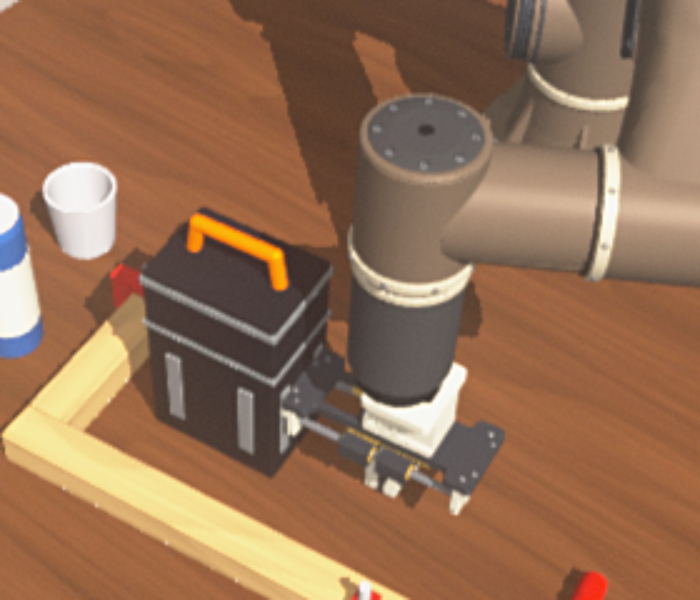

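The body's low end now touches the case at about (300,395) and the case stands upright. I'll push on slowly.

move_arm --increments '[{"jaw":-1,"dx":0,"dy":0.003,"dz":0,"twist":0},{"jaw":-1,"dx":0,"dy":0.003,"dz":0,"twist":0},{"jaw":-1,"dx":0,"dy":0.003,"dz":0,"twist":0},{"jaw":-1,"dx":0,"dy":0.003,"dz":0,"twist":0},{"jaw":-1,"dx":0,"dy":0.003,"dz":0,"twist":0},{"jaw":-1,"dx":0,"dy":0.003,"dz":0,"twist":0},{"jaw":-1,"dx":0,"dy":0.003,"dz":0,"twist":0}]'

```text
t: 10.1
eef_pos: [0.5608, 0.0945, 0.0698]
ee_rot: [-3.14, -0.003, 0.132]
force: [-0.9, 11.9, 0.8]
width: 0.0007
gripper_force: 0.0
```

```bash
python3 -c "
from st import *
st();im=pp();st()"
```

```text
t 10.1 tcp [0.5608 0.0945 0.0698] rot [-3.14e+00 -3.00e-03  1.32e-01] fence xy/yaw [-0.1198  0.2707  1.5765] F fence [ 0.6 11.9  0.8]
case [(array([-0.121,  0.101]), 0.79)]
handle [(array([-0.117,  0.106]), 0.57)]
t 10.25 tcp [0.5609 0.0941 0.0696] rot [-3.14e+00 -3.00e-03  1.32e-01] fence xy/yaw [-0.1198  0.2703  1.5764] F fence [ 0.7  8.1 -0.7]
```

move_arm --increments '[{"jaw":-1,"dx":0,"dy":0.003,"dz":0,"twist":0},{"jaw":-1,"dx":0,"dy":0.003,"dz":0,"twist":0},{"jaw":-1,"dx":0,"dy":0.003,"dz":0,"twist":0},{"jaw":-1,"dx":0,"dy":0.003,"dz":0,"twist":0},{"jaw":-1,"dx":0,"dy":0.003,"dz":0,"twist":0},{"jaw":-1,"dx":0,"dy":0.003,"dz":0,"twist":0},{"jaw":-1,"dx":0,"dy":0.003,"dz":0,"twist":0},{"jaw":-1,"dx":0,"dy":0.003,"dz":0,"twist":0}]'

```text
t: 10.92
eef_pos: [0.564, 0.0707, 0.0698]
ee_rot: [-3.14, -0.003, 0.132]
force: [-0.7, 12.1, 2.0]
width: -0.0
gripper_force: 0.0
```

```bash
python3 -c "
from st import *
st();im=pp();st()"
```

```text
t 10.92 tcp [0.564  0.0707 0.0698] rot [-3.14e+00 -3.00e-03  1.32e-01] fence xy/yaw [-0.1196  0.2467  1.5766] F fence [ 0.8 12.1  2. ]
case [(array([-0.118,  0.077]), 0.88)]
handle [(array([-0.118,  0.083]), 0.71)]
t 11.07 tcp [0.564  0.0703 0.0696] rot [-3.14e+00 -3.00e-03  1.32e-01] fence xy/yaw [-0.1197  0.2463  1.5766] F fence [ 1.2  9.6 -0.6]
```

Roughly 8 to 10 mm remain, so I'll take smaller steps and feel for the batten.

move_arm --increments '[{"jaw":-1,"dx":0,"dy":0.002,"dz":0,"twist":0},{"jaw":-1,"dx":0,"dy":0.002,"dz":0,"twist":0},{"jaw":-1,"dx":0,"dy":0.002,"dz":0,"twist":0}]'

```text
t: 11.32
eef_pos: [0.5648, 0.0648, 0.0697]
ee_rot: [-3.14, -0.003, 0.132]
force: [-2.5, 12.5, 1.1]
width: -0.0001
gripper_force: 0.0
```

move_arm --increments '[{"jaw":-1,"dx":0,"dy":0.0015,"dz":0,"twist":0}]'

```text
t: 11.4
eef_pos: [0.565, 0.0632, 0.0697]
ee_rot: [-3.14, -0.003, 0.132]
force: [-0.9, 12.0, 0.9]
width: 0.0004
gripper_force: 0.0
```

move_arm --increments '[{"jaw":-1,"dx":0,"dy":0.0015,"dz":0,"twist":0}]'

```text
t: 11.48
eef_pos: [0.5652, 0.0618, 0.0697]
ee_rot: [-3.14, -0.003, 0.132]
force: [-1.9, 13.0, 1.6]
width: 0.0001
gripper_force: 0.0
```

move_arm --increments '[{"jaw":-1,"dx":0,"dy":0.001,"dz":0,"twist":0}]'

```text
t: 11.57
eef_pos: [0.5654, 0.0612, 0.0699]
ee_rot: [-3.139, -0.003, 0.132]
force: [-6.6, 23.7, 4.5]
width: 0.0005
gripper_force: 0.0
```

move_arm --increments '[{"jaw":-1,"dx":0,"dy":0.001,"dz":0,"twist":0}]'

```text
t: 11.65
eef_pos: [0.5656, 0.0612, 0.07]
ee_rot: [-3.138, -0.004, 0.131]
force: [-8.3, 31.6, 7.3]
width: 0.0004
gripper_force: 0.0
```

move_arm --increments '[{"jaw":-1,"dx":0,"dy":0.001,"dz":0,"twist":0}]'

```text
t: 11.73
eef_pos: [0.5656, 0.0612, 0.0702]
ee_rot: [-3.138, -0.004, 0.131]
force: [-12.0, 37.5, 9.0]
width: 0.0007
gripper_force: 0.0
```

```bash
python3 -c "
from st import *
st();im=pp();st()"
```

```text
t 11.73 tcp [0.5656 0.0612 0.0702] rot [-3.138 -0.004  0.131] fence xy/yaw [-0.1192  0.237   1.576 ] F fence [-7.2 38.8  9. ]
case [(array([-0.122,  0.069]), 0.59)]
handle [(array([-0.119,  0.074]), 0.84)]
t 11.88 tcp [0.5655 0.0612 0.0701] rot [-3.138 -0.004  0.132] fence xy/yaw [-0.1193  0.2371  1.5764] F fence [-4.6 30.5  6.2]
```

The case is snug against the right-hand batten. I'll back off, rise and go round to the robot side of the case.

move_arm --increments '[{"jaw":-1,"dx":0,"dy":-0.004,"dz":0,"twist":0},{"jaw":-1,"dx":0,"dy":-0.01,"dz":0,"twist":0},{"jaw":-1,"dx":0,"dy":-0.025,"dz":0,"twist":0},{"jaw":-1,"dx":0,"dy":-0.03,"dz":-0.02,"twist":0},{"jaw":-1,"dx":-0.02,"dy":0,"dz":-0.02,"twist":0},{"jaw":-1,"dx":-0.035,"dy":0,"dz":0,"twist":0},{"jaw":-1,"dx":-0.035,"dy":0,"dz":0,"twist":0},{"jaw":-1,"dx":-0.035,"dy":0,"dz":0,"twist":0},{"jaw":-1,"dx":-0.025,"dy":0,"dz":0,"twist":0},{"jaw":-1,"dx":-0.015,"dy":0,"dz":0,"twist":0},{"jaw":-1,"dx":0,"dy":0,"dz":0,"twist":0.12},{"jaw":-1,"dx":0,"dy":0,"dz":0,"twist":0.12}]'

```text
t: 12.88
eef_pos: [0.3909, 0.1035, 0.1095]
ee_rot: [-3.141, -0.0, -0.114]
force: [0.0, 0.4, 0.2]
width: 0.0005
gripper_force: 0.0
```

move_arm --increments '[{"jaw":-1,"dx":0,"dy":0,"dz":0,"twist":0.12},{"jaw":-1,"dx":0,"dy":0,"dz":0,"twist":0.12},{"jaw":-1,"dx":0,"dy":0,"dz":0,"twist":0.12},{"jaw":-1,"dx":0,"dy":0,"dz":0,"twist":0.12},{"jaw":-1,"dx":0,"dy":0,"dz":0,"twist":0.12},{"jaw":-1,"dx":0,"dy":0,"dz":0,"twist":0.12},{"jaw":-1,"dx":0,"dy":0,"dz":0,"twist":0.12},{"jaw":-1,"dx":0,"dy":0,"dz":0,"twist":0.12},{"jaw":-1,"dx":0,"dy":0,"dz":0,"twist":0.12},{"jaw":-1,"dx":0,"dy":0,"dz":0,"twist":0.12},{"jaw":-1,"dx":0,"dy":0,"dz":0,"twist":0.12},{"jaw":-1,"dx":0,"dy":0,"dz":0,"twist":0}]'

```text
t: 13.88
eef_pos: [0.3917, 0.1036, 0.1091]
ee_rot: [3.141, -0.0, -1.435]
force: [0.1, -0.1, -1.0]
width: 0.0004
gripper_force: 0.0
```

```bash
python3 -c "
from st import *
st();
b=fit('case',[.585,-.1,.125],('scene',));print(b,rel(b[0],F));pp();st()"
```

```text
t 13.88 tcp [0.3917 0.1036 0.1091] rot [ 3.141 -0.    -1.435] fence xy/yaw [-0.2864  0.301   0.0094] F fence [ 0.1 -0.1 -1. ]
(array([ 0.58876147, -0.10141597,  0.12974848]), np.float64(355.4823529411765), [('scene', 5854)]) [-0.11671167  0.07282816  0.00374848]
case [(array([-0.123,  0.068]), 0.73)]
handle [(array([-0.122,  0.071]), 0.9)]
t 14.18 tcp [0.3919 0.1036 0.1092] rot [-3.142 -0.    -1.428] fence xy/yaw [-0.2863  0.301   0.0172] F fence [-0.7 -0.7  0.1]
```

move_arm --increments '[{"jaw":-1,"dx":0.02,"dy":0,"dz":0,"twist":0.015},{"jaw":-1,"dx":0.035,"dy":0,"dz":0,"twist":0},{"jaw":-1,"dx":0.035,"dy":0,"dz":0,"twist":0},{"jaw":-1,"dx":0.035,"dy":0,"dz":0,"twist":0},{"jaw":-1,"dx":0.035,"dy":0,"dz":0,"twist":0},{"jaw":-1,"dx":0.035,"dy":0,"dz":0,"twist":0},{"jaw":-1,"dx":0.025,"dy":0,"dz":0,"twist":0},{"jaw":-1,"dx":0.012,"dy":0,"dz":0,"twist":0},{"jaw":-1,"dx":0,"dy":0,"dz":0.02,"twist":0},{"jaw":-1,"dx":0,"dy":0,"dz":0.015,"twist":0},{"jaw":-1,"dx":0,"dy":0,"dz":0.004,"twist":0},{"jaw":-1,"dx":0,"dy":0,"dz":0,"twist":0}]'

```text
t: 15.18
eef_pos: [0.4205, -0.1267, 0.0692]
ee_rot: [3.139, -0.0, -1.444]
force: [-0.0, 0.1, 0.1]
width: 0.0002
gripper_force: 0.0
```

```bash
python3 -c "
from st import *
st();im=pp()
im=im[110:350,200:480];cv2.imwrite('pics/s7c.png',cv2.resize(im,None,fx=2.5,fy=2.5))"
```

```text
t 15.18 tcp [ 0.4205 -0.1267  0.0692] rot [ 3.139 -0.    -1.444] fence xy/yaw [-0.2868  0.0689  0.0006] F fence [0.  0.1 0.1]
case [(array([-0.122,  0.064]), 0.6)]
handle [(array([-0.119,  0.074]), 0.92)]
```

View pics/s7c.png

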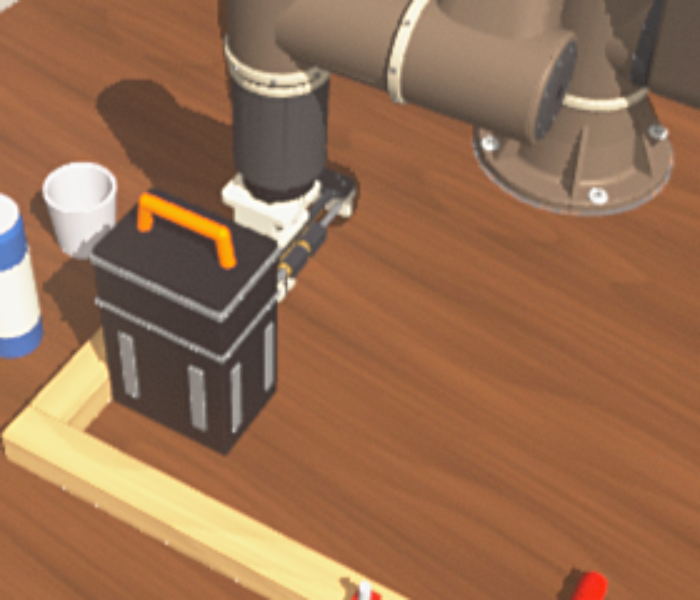

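The gripper stands behind the case with its near end at about (285,285), lined up with the middle of the -x face. I'll push carefully towards the far batten.

move_arm --increments '[{"jaw":-1,"dx":0,"dy":-0.01,"dz":0.0015,"twist":0},{"jaw":-1,"dx":0,"dy":-0.006,"dz":0,"twist":0},{"jaw":-1,"dx":0,"dy":-0.003,"dz":0,"twist":0},{"jaw":-1,"dx":0,"dy":-0.003,"dz":0,"twist":0},{"jaw":-1,"dx":0,"dy":-0.003,"dz":0,"twist":0}]'

```text
t: 15.75
eef_pos: [0.4428, -0.1237, 0.0679]
ee_rot: [3.135, 0.001, -1.446]
force: [-13.3, -1.2, 5.1]
width: 0.0006
gripper_force: 0.0
```

```bash
python3 -c "
from st import *
st();im=pp();pp();st()"
```

```text
t 15.75 tcp [ 0.4428 -0.1237  0.0679] rot [ 3.135e+00  1.000e-03 -1.446e+00] fence xy/yaw [-0.2643  0.069  -0.0008] F fence [-13.4   0.5   5.1]
case [(array([-0.121,  0.067]), 0.71)]
handle [(array([-0.117,  0.074]), 0.69)]
case [(array([-0.122,  0.066]), 0.8)]
handle [(array([-0.12 ,  0.072]), 0.76)]
t 16.05 tcp [ 0.443  -0.1238  0.0677] rot [ 3.135  0.    -1.446] fence xy/yaw [-0.2642  0.069  -0.0008] F fence [-7.3  0.2 -0.8]
```

move_arm --increments '[{"jaw":-1,"dx":0,"dy":-0.0025,"dz":0,"twist":0},{"jaw":-1,"dx":0,"dy":-0.0025,"dz":0,"twist":0},{"jaw":-1,"dx":0,"dy":-0.0025,"dz":0,"twist":0},{"jaw":-1,"dx":0,"dy":-0.0025,"dz":0,"twist":0}]'

```text
t: 16.38
eef_pos: [0.4519, -0.1228, 0.0678]
ee_rot: [3.134, 0.001, -1.446]
force: [-11.7, -1.7, 5.9]
width: 0.0003
gripper_force: 0.0
```

```bash
python3 -c "
from st import *
st();im=pp();pp();st()"
```

```text
t 16.38 tcp [ 0.4519 -0.1228  0.0678] rot [ 3.134e+00  1.000e-03 -1.446e+00] fence xy/yaw [-0.2552  0.0688 -0.0014] F fence [-11.8  -0.2   5.9]
case [(array([-0.12 ,  0.069]), 0.85)]
handle [(array([-0.1  ,  0.072]), 0.92)]
case [(array([-0.121,  0.067]), 0.71)]
handle [(array([-0.093,  0.072]), 0.92)]
t 16.68 tcp [ 0.453  -0.1226  0.0679] rot [ 3.136  0.    -1.446] fence xy/yaw [-0.2541  0.0689 -0.0013] F fence [-9.1  0.1  3.7]
```

The case is tipping: the lid moved but the base did not. I'll back off gently.

move_arm --increments '[{"jaw":-1,"dx":0,"dy":0.003,"dz":0,"twist":0},{"jaw":-1,"dx":0,"dy":0.003,"dz":0,"twist":0},{"jaw":-1,"dx":0,"dy":0.003,"dz":0,"twist":0},{"jaw":-1,"dx":0,"dy":0.003,"dz":0,"twist":0},{"jaw":-1,"dx":0,"dy":0.003,"dz":0,"twist":0},{"jaw":-1,"dx":0,"dy":0,"dz":0,"twist":0}]'

```text
t: 17.18
eef_pos: [0.4415, -0.1239, 0.069]
ee_rot: [-3.14, -0.0, -1.445]
force: [-0.2, 0.3, -0.3]
width: 0.0006
gripper_force: 0.0
```

```bash
python3 -c "
from st import *
st();im=pp();pp();st()"
```

```text
t 17.18 tcp [ 0.4415 -0.1239  0.069 ] rot [-3.14  -0.    -1.445] fence xy/yaw [-2.656e-01  6.900e-02  2.000e-04] F fence [-0.2  0.3 -0.3]
case [(array([-0.121,  0.069]), 0.93)]
handle [(array([-0.119,  0.07 ]), 0.66)]
case [(array([-0.12 ,  0.068]), 0.76)]
handle [(array([-0.117,  0.073]), 0.93)]
t 17.48 tcp [ 0.4417 -0.1239  0.0688] rot [-3.141 -0.    -1.445] fence xy/yaw [-2.654e-01  6.900e-02  1.000e-04] F fence [-0.7 -0.6  0. ]
```

The case is back upright. The body seems to touch it about 100 mm up, which is too high for a straight push across the 100 mm depth. Pushing one end of the -x face so the case pivots takes roughly half the force. I'll walk it in, first the left end, then the right.

move_arm --increments '[{"jaw":-1,"dx":0,"dy":0.015,"dz":0.001,"twist":0},{"jaw":-1,"dx":-0.03,"dy":0,"dz":0,"twist":0},{"jaw":-1,"dx":-0.036,"dy":0,"dz":0,"twist":0},{"jaw":-1,"dx":-0.03,"dy":0,"dz":0,"twist":0},{"jaw":-1,"dx":0,"dy":-0.012,"dz":0,"twist":0},{"jaw":-1,"dx":0,"dy":-0.003,"dz":0,"twist":0},{"jaw":-1,"dx":0,"dy":-0.003,"dz":0,"twist":0},{"jaw":-1,"dx":0,"dy":-0.003,"dz":0,"twist":0}]'

```text
t: 18.15
eef_pos: [0.4323, -0.0292, 0.0668]
ee_rot: [3.136, -0.0, -1.447]
force: [-11.4, 3.0, 1.9]
width: 0.0003
gripper_force: 0.0
```

```bash
cat >> st.py <<'E'
def look(p0,**k):
    st();pp();b=fit('case',p0,('scene',),grab=False);print('fit',np.round(b[0],4),round(b[1]),'rel',np.round(rel(b[0],F),4));st()
E
python3 -c "
from st import *
look([.586,-.1,.125])"
```

```text
t 18.15 tcp [ 0.4323 -0.0292  0.0668] rot [ 3.136 -0.    -1.447] fence xy/yaw [-0.2628  0.1642 -0.0018] F fence [-10.9   4.4   1.9]
case [(array([-0.12 ,  0.068]), 0.86)]
handle [(array([-0.119,  0.076]), 0.68)]
fit [ 0.5884 -0.1009  0.1431] 309 rel [-0.117   0.0734  0.0171]
t 18.4 tcp [ 0.4328 -0.0296  0.0668] rot [ 3.137 -0.    -1.448] fence xy/yaw [-0.2624  0.1637 -0.0028] F fence [-5.3  1.7 -1. ]
```

move_arm --increments '[{"jaw":-1,"dx":0,"dy":-0.0025,"dz":0,"twist":0},{"jaw":-1,"dx":0,"dy":-0.0025,"dz":0,"twist":0},{"jaw":-1,"dx":0,"dy":-0.0025,"dz":0,"twist":0}]'

```text
t: 18.65
eef_pos: [0.4393, -0.0289, 0.0665]
ee_rot: [3.135, -0.001, -1.448]
force: [-9.1, 3.2, 0.2]
width: 0.0003
gripper_force: 0.0
```

```bash
python3 -c "
from st import *
look([.586,-.1,.125])"
```

```text
t 18.65 tcp [ 0.4393 -0.0289  0.0665] rot [ 3.135e+00 -1.000e-03 -1.448e+00] fence xy/yaw [-0.2559  0.1635 -0.0032] F fence [-8.6  4.3  0.2]
case [(array([-0.115,  0.067]), 0.77)]
handle [(array([-0.116,  0.074]), 0.65)]
fit [ 0.5943 -0.0983  0.075 ] 268 rel [-0.1108  0.0752 -0.051 ]
t 18.9 tcp [ 0.4398 -0.0289  0.0666] rot [ 3.136e+00 -1.000e-03 -1.448e+00] fence xy/yaw [-0.2554  0.1635 -0.0032] F fence [-5.   2.5 -2.8]
```

Pivoting works and the case does not rock. I'll continue the left-end stroke.

move_arm --increments '[{"jaw":-1,"dx":0,"dy":-0.003,"dz":0,"twist":0},{"jaw":-1,"dx":0,"dy":-0.003,"dz":0,"twist":0},{"jaw":-1,"dx":0,"dy":-0.003,"dz":0,"twist":0},{"jaw":-1,"dx":0,"dy":-0.003,"dz":0,"twist":0},{"jaw":-1,"dx":0,"dy":-0.003,"dz":0,"twist":0},{"jaw":-1,"dx":0,"dy":-0.003,"dz":0,"twist":0},{"jaw":-1,"dx":0,"dy":-0.003,"dz":0,"twist":0}]'

```text
t: 19.48
eef_pos: [0.46, -0.0262, 0.0665]
ee_rot: [3.135, -0.0, -1.448]
force: [-12.1, 5.4, 3.1]
width: 0.0004
gripper_force: 0.0
```

```bash
python3 -c "
from st import *
look([.595,-.1,-.05])"
```

```text
t 19.48 tcp [ 0.46   -0.0262  0.0665] rot [ 3.135 -0.    -1.448] fence xy/yaw [-0.235   0.1637 -0.0028] F fence [-11.4   6.9   3.1]
case [(array([-0.102,  0.076]), 0.61)]
handle [(array([-0.093,  0.079]), 0.7)]
fit [ 0.6064 -0.0922 -0.1406] 295 rel [-0.0981  0.0797 -0.2666]
t 19.73 tcp [ 0.4606 -0.026   0.0666] rot [ 3.136 -0.    -1.447] fence xy/yaw [-0.2344  0.1637 -0.0027] F fence [-8.1  5.3  0.2]
```

move_arm --increments '[{"jaw":-1,"dx":0,"dy":0.005,"dz":0,"twist":0},{"jaw":-1,"dx":0,"dy":0.025,"dz":0,"twist":0},{"jaw":-1,"dx":0,"dy":0.025,"dz":0,"twist":0},{"jaw":-1,"dx":0.03,"dy":0,"dz":0,"twist":0},{"jaw":-1,"dx":0.035,"dy":0,"dz":0,"twist":0},{"jaw":-1,"dx":0.035,"dy":0,"dz":0,"twist":0},{"jaw":-1,"dx":0.027,"dy":0,"dz":0,"twist":0},{"jaw":-1,"dx":0,"dy":-0.015,"dz":0,"twist":0},{"jaw":-1,"dx":0,"dy":-0.006,"dz":0,"twist":0},{"jaw":-1,"dx":0,"dy":-0.003,"dz":0,"twist":0},{"jaw":-1,"dx":0,"dy":-0.003,"dz":0,"twist":0}]'

```text
t: 20.65
eef_pos: [0.4491, -0.1542, 0.067]
ee_rot: [3.137, 0.001, -1.447]
force: [-10.9, -4.3, 2.5]
width: 0.0005
gripper_force: 0.0
```

```bash
python3 -c "
from st import *
look([.606,-.092,-.14])"
```

```text
t 20.65 tcp [ 0.4491 -0.1542  0.067 ] rot [ 3.137e+00  1.000e-03 -1.447e+00] fence xy/yaw [-0.2619  0.038  -0.0021] F fence [-11.3  -2.9   2.5]
case [(array([-0.105,  0.077]), 0.91)]
handle [(array([-0.102,  0.087]), 0.75)]
fit [ 0.6048 -0.0906 -0.1189] 199 rel [-0.0994  0.0816 -0.2449]
t 20.9 tcp [ 0.449  -0.1536  0.067 ] rot [ 3.138e+00  1.000e-03 -1.445e+00] fence xy/yaw [-0.262   0.0386 -0.0003] F fence [-4.6 -1.3 -0.5]
```

move_arm --increments '[{"jaw":-1,"dx":0,"dy":-0.003,"dz":0,"twist":0},{"jaw":-1,"dx":0,"dy":-0.003,"dz":0,"twist":0},{"jaw":-1,"dx":0,"dy":-0.003,"dz":0,"twist":0},{"jaw":-1,"dx":0,"dy":-0.003,"dz":0,"twist":0},{"jaw":-1,"dx":0,"dy":-0.003,"dz":0,"twist":0},{"jaw":-1,"dx":0,"dy":-0.003,"dz":0,"twist":0}]'

```text
t: 21.4
eef_pos: [0.4661, -0.1514, 0.0668]
ee_rot: [3.136, 0.001, -1.446]
force: [-7.1, -4.0, -0.5]
width: 0.0002
gripper_force: 0.0
```

```bash
python3 -c "
from st import *
look([.61,-.092,-.05])"
```

```text
t 21.4 tcp [ 0.4661 -0.1514  0.0668] rot [ 3.136e+00  1.000e-03 -1.446e+00] fence xy/yaw [-0.2447  0.0386 -0.001 ] F fence [-7.6 -3.1 -0.5]
case [(array([-0.097,  0.077]), 0.71)]
handle [(array([-0.094,  0.081]), 0.54)]
fit [ 0.6142 -0.0923 -0.0169] 334 rel [-0.0904  0.0787 -0.1429]
t 21.65 tcp [ 0.4669 -0.1513  0.0669] rot [ 3.138e+00  1.000e-03 -1.445e+00] fence xy/yaw [-2.438e-01  3.870e-02 -2.000e-04] F fence [-5.  -1.6 -2.2]
```

move_arm --increments '[{"jaw":-1,"dx":0.001,"dy":-0.003,"dz":0,"twist":0},{"jaw":-1,"dx":0,"dy":-0.003,"dz":0,"twist":0},{"jaw":-1,"dx":0,"dy":-0.003,"dz":0,"twist":0},{"jaw":-1,"dx":0,"dy":-0.003,"dz":0,"twist":0}]'

```text
t: 21.98
eef_pos: [0.4785, -0.151, 0.0669]
ee_rot: [3.137, 0.001, -1.446]
force: [-14.3, -2.7, 4.9]
width: -0.0001
gripper_force: 0.0
```

```bash
python3 -c "
from st import *
look([.617,-.092,.05])"
```

```text
t 21.98 tcp [ 0.4785 -0.151   0.0669] rot [ 3.137e+00  1.000e-03 -1.446e+00] fence xy/yaw [-0.2323  0.0375 -0.0008] F fence [-14.5  -0.9   4.9]
case [(array([-0.085,  0.076]), 0.65)]
handle [(array([-0.087,  0.082]), 0.81)]
fit [ 0.6199 -0.0897  0.1329] 159 rel [-0.0844  0.0805  0.0069]
t 22.23 tcp [ 0.4784 -0.1508  0.0667] rot [ 3.136e+00  1.000e-03 -1.445e+00] fence xy/yaw [-2.324e-01  3.770e-02 -1.000e-04] F fence [-6.4 -1.1 -1.7]
```

Square at x = -86 mm, with 36 mm still to go. Second left-end stroke:

move_arm --increments '[{"jaw":-1,"dx":0,"dy":0.005,"dz":0,"twist":0},{"jaw":-1,"dx":0,"dy":0.015,"dz":0,"twist":0},{"jaw":-1,"dx":-0.03,"dy":0,"dz":0,"twist":0},{"jaw":-1,"dx":-0.036,"dy":0,"dz":0,"twist":0},{"jaw":-1,"dx":-0.04,"dy":0,"dz":0,"twist":0},{"jaw":-1,"dx":-0.03,"dy":0,"dz":0,"twist":0},{"jaw":-1,"dx":0,"dy":-0.015,"dz":0,"twist":0},{"jaw":-1,"dx":0,"dy":-0.004,"dz":0,"twist":0},{"jaw":-1,"dx":0,"dy":-0.003,"dz":0,"twist":0},{"jaw":-1,"dx":0,"dy":-0.003,"dz":0,"twist":0},{"jaw":-1,"dx":0,"dy":-0.003,"dz":0,"twist":0}]'

```text
t: 23.15
eef_pos: [0.4698, -0.0161, 0.0669]
ee_rot: [3.137, -0.0, -1.446]
force: [-8.4, 2.9, 0.7]
width: 0.0006
gripper_force: 0.0
```

```bash
python3 -c "
from st import *
look([.62,-.09,.1])"
```

```text
t 23.15 tcp [ 0.4698 -0.0161  0.0669] rot [ 3.137 -0.    -1.446] fence xy/yaw [-0.224   0.1724 -0.0012] F fence [-8.   3.9  0.7]
case [(array([-0.083,  0.074]), 0.62)]
handle [(array([-0.082,  0.08 ]), 0.84)]
fit [ 0.6235 -0.089   0.0507] 243 rel [-0.0807  0.0808 -0.0753]
t 23.4 tcp [ 0.4705 -0.0163  0.067 ] rot [ 3.139 -0.    -1.446] fence xy/yaw [-0.2233  0.1721 -0.0016] F fence [-4.8  1.7 -1.6]
```

move_arm --increments '[{"jaw":-1,"dx":0,"dy":-0.003,"dz":0,"twist":0},{"jaw":-1,"dx":0,"dy":-0.003,"dz":0,"twist":0},{"jaw":-1,"dx":0,"dy":-0.003,"dz":0,"twist":0},{"jaw":-1,"dx":0,"dy":-0.003,"dz":0,"twist":0},{"jaw":-1,"dx":0,"dy":-0.003,"dz":0,"twist":0}]'

```text
t: 23.82
eef_pos: [0.4849, -0.0143, 0.0669]
ee_rot: [3.138, -0.0, -1.446]
force: [-8.3, 3.7, 0.9]
width: 0.0002
gripper_force: 0.0
```

```bash
python3 -c "
from st import *
look([.63,-.09,-.05])"
```

```text
t 23.82 tcp [ 0.4849 -0.0143  0.0669] rot [ 3.138 -0.    -1.446] fence xy/yaw [-0.2088  0.1723 -0.0014] F fence [-7.7  4.8  0.9]
case [(array([-0.075,  0.073]), 0.85)]
handle []
fit [ 0.6333 -0.0884 -0.0882] 262 rel [-0.0709  0.0802 -0.2142]
t 24.07 tcp [ 0.4854 -0.0143  0.067 ] rot [ 3.139 -0.    -1.446] fence xy/yaw [-0.2083  0.1722 -0.0014] F fence [-4.6  2.5 -1.1]
```

move_arm --increments '[{"jaw":-1,"dx":0,"dy":-0.0025,"dz":0,"twist":0},{"jaw":-1,"dx":0,"dy":-0.0025,"dz":0,"twist":0},{"jaw":-1,"dx":0,"dy":-0.0025,"dz":0,"twist":0}]'

```text
t: 24.32
eef_pos: [0.4922, -0.0133, 0.0669]
ee_rot: [3.138, 0.0, -1.446]
force: [-9.4, 5.0, 0.3]
width: 0.0004
gripper_force: 0.0
```

```bash
python3 -c "
from st import *
look([.635,-.088,-.1])"
```

```text
t 24.32 tcp [ 0.4922 -0.0133  0.0669] rot [ 3.138  0.    -1.446] fence xy/yaw [-0.2015  0.1724 -0.0012] F fence [-8.7  6.1  0.3]
case [(array([-0.068,  0.077]), 0.65)]
handle [(array([-0.067,  0.082]), 0.58)]
fit [ 0.6371 -0.0876 -0.14  ] 293 rel [-0.0671  0.0804 -0.266 ]
t 24.57 tcp [ 0.4924 -0.0133  0.0669] rot [ 3.138 -0.    -1.446] fence xy/yaw [-0.2012  0.1723 -0.0013] F fence [-6.3  3.8 -1. ]
```

move_arm --increments '[{"jaw":-1,"dx":0,"dy":0.005,"dz":0,"twist":0},{"jaw":-1,"dx":0,"dy":0.025,"dz":0,"twist":0},{"jaw":-1,"dx":0,"dy":0.025,"dz":0,"twist":0},{"jaw":-1,"dx":0.03,"dy":0,"dz":0,"twist":0},{"jaw":-1,"dx":0.035,"dy":0,"dz":0,"twist":0},{"jaw":-1,"dx":0.04,"dy":0,"dz":0,"twist":0},{"jaw":-1,"dx":0.031,"dy":0,"dz":0,"twist":0},{"jaw":-1,"dx":0,"dy":-0.015,"dz":0,"twist":0},{"jaw":-1,"dx":0,"dy":-0.006,"dz":0,"twist":0},{"jaw":-1,"dx":0,"dy":-0.003,"dz":0,"twist":0},{"jaw":-1,"dx":0,"dy":-0.003,"dz":0,"twist":0},{"jaw":-1,"dx":0,"dy":-0.003,"dz":0,"twist":0}]'

```text
t: 25.57
eef_pos: [0.4834, -0.1502, 0.0669]
ee_rot: [3.136, 0.001, -1.446]
force: [-9.6, -5.1, 1.5]
width: 0.0004
gripper_force: 0.0
```

```bash
python3 -c "
from st import *
look([.637,-.088,-.1])"
```

```text
t 25.57 tcp [ 0.4834 -0.1502  0.0669] rot [ 3.136e+00  1.000e-03 -1.446e+00] fence xy/yaw [-0.2273  0.0377 -0.0011] F fence [-10.2  -3.9   1.5]
case [(array([-0.072,  0.075]), 0.63)]
handle [(array([-0.07 ,  0.081]), 0.78)]
fit [ 0.6384 -0.0861 -0.1054] 261 rel [-0.0656  0.0818 -0.2314]
t 25.82 tcp [ 0.4838 -0.1499  0.0668] rot [ 3.137e+00  1.000e-03 -1.445e+00] fence xy/yaw [-2.27e-01  3.79e-02 -1.00e-04] F fence [-6.4 -3.2 -0.7]
```

move_arm --increments '[{"jaw":-1,"dx":0,"dy":-0.003,"dz":0,"twist":0},{"jaw":-1,"dx":0,"dy":-0.003,"dz":0,"twist":0},{"jaw":-1,"dx":0,"dy":-0.003,"dz":0,"twist":0},{"jaw":-1,"dx":0,"dy":-0.003,"dz":0,"twist":0},{"jaw":-1,"dx":0,"dy":-0.003,"dz":0,"twist":0},{"jaw":-1,"dx":0,"dy":-0.003,"dz":0,"twist":0}]'

```text
t: 26.32
eef_pos: [0.5014, -0.1477, 0.0667]
ee_rot: [3.136, 0.001, -1.445]
force: [-7.4, -3.5, -0.2]
width: 0.0005
gripper_force: 0.0
```

```bash
python3 -c "
from st import *
look([.645,-.088,0])"
```

```text
t 26.32 tcp [ 0.5014 -0.1477  0.0667] rot [ 3.136e+00  1.000e-03 -1.445e+00] fence xy/yaw [-0.2092  0.0379 -0.0005] F fence [-7.7 -2.6 -0.2]
case [(array([-0.061,  0.075]), 0.76)]
handle [(array([-0.055,  0.084]), 0.62)]
fit [ 0.6463 -0.0872 -0.0054] 482 rel [-0.0578  0.0797 -0.1314]
t 26.57 tcp [ 0.5022 -0.1475  0.0669] rot [ 3.137e+00  1.000e-03 -1.444e+00] fence xy/yaw [-0.2084  0.038   0.0003] F fence [-5.6 -1.7 -1.7]
```

move_arm --increments '[{"jaw":-1,"dx":0,"dy":-0.0025,"dz":0,"twist":0},{"jaw":-1,"dx":0,"dy":-0.0025,"dz":0,"twist":0},{"jaw":-1,"dx":0,"dy":-0.0025,"dz":0,"twist":0},{"jaw":-1,"dx":0,"dy":-0.0015,"dz":0,"twist":0}]'

```text
t: 26.9
eef_pos: [0.511, -0.1465, 0.0669]
ee_rot: [3.137, 0.001, -1.445]
force: [-5.4, -3.5, 0.3]
width: 0.0007
gripper_force: 0.0
```

```bash
python3 -c "
from st import *
look([.65,-.088,0.06])"
```

```text
t 26.9 tcp [ 0.511  -0.1465  0.0669] rot [ 3.137e+00  1.000e-03 -1.445e+00] fence xy/yaw [-0.1995  0.0378 -0.0003] F fence [-5.8 -2.8  0.3]
case [(array([-0.059,  0.074]), 0.78)]
handle [(array([-0.055,  0.082]), 0.89)]
fit [ 0.6519 -0.0872  0.0319] 560 rel [-0.0523  0.0789 -0.0941]
t 27.15 tcp [ 0.5113 -0.1464  0.067 ] rot [ 3.138e+00  1.000e-03 -1.445e+00] fence xy/yaw [-0.1992  0.0379  0.0002] F fence [-4.2 -2.3 -1.1]
```

move_arm --increments '[{"jaw":-1,"dx":0,"dy":-0.0015,"dz":0,"twist":0},{"jaw":-1,"dx":0,"dy":-0.001,"dz":0,"twist":0}]'

```text
t: 27.32
eef_pos: [0.513, -0.1463, 0.0669]
ee_rot: [3.136, 0.001, -1.445]
force: [-10.2, -3.0, 4.0]
width: 0.0007
gripper_force: 0.0
```

move_arm --increments '[{"jaw":-1,"dx":0,"dy":-0.001,"dz":0,"twist":0}]'

```text
t: 27.4
eef_pos: [0.5133, -0.1462, 0.0669]
ee_rot: [3.135, 0.001, -1.445]
force: [-13.0, -2.2, 5.7]
width: 0.0003
gripper_force: 0.0
```

```bash
sed -i "s/^        if name=='case':$/        if name=='case':\n            ig=ig|(mask(c,'fence',[.7137,-.159,.126])>0)/" fit.py; python3 -c "
from st import *
look([.65,-.088,0.06])"
```

```text
t 27.4 tcp [ 0.5133 -0.1462  0.0669] rot [ 3.135e+00  1.000e-03 -1.445e+00] fence xy/yaw [-1.972e-01  3.790e-02 -1.000e-04] F fence [-13.2  -0.5   5.7]
case [(array([-0.051,  0.072]), 0.65)]
handle [(array([-0.05 ,  0.083]), 0.9)]
fit [ 0.6582 -0.0845  0.1041] 136 rel [-0.0456  0.0809 -0.0219]
t 27.65 tcp [ 0.5133 -0.1462  0.0668] rot [ 3.135e+00  1.000e-03 -1.445e+00] fence xy/yaw [-0.1972  0.0379 -0.    ] F fence [-10.7  -1.8   1.8]
```

The case is flush with the far batten. About 10 mm remain in y, so I'll go round to its left side for a final push with the body's end.

move_arm --increments '[{"jaw":-1,"dx":0,"dy":0.004,"dz":0,"twist":0},{"jaw":-1,"dx":0,"dy":0.02,"dz":0,"twist":0},{"jaw":-1,"dx":0,"dy":0.025,"dz":-0.02,"twist":0},{"jaw":-1,"dx":-0.03,"dy":0,"dz":-0.01,"twist":0},{"jaw":-1,"dx":-0.038,"dy":0,"dz":0,"twist":0},{"jaw":-1,"dx":-0.038,"dy":0,"dz":0,"twist":0},{"jaw":-1,"dx":-0.038,"dy":0,"dz":0,"twist":0},{"jaw":-1,"dx":-0.038,"dy":0,"dz":0,"twist":0},{"jaw":-1,"dx":-0.038,"dy":0,"dz":0,"twist":0},{"jaw":-1,"dx":-0.038,"dy":0,"dz":0,"twist":0},{"jaw":-1,"dx":-0.038,"dy":0,"dz":0,"twist":0},{"jaw":-1,"dx":0,"dy":0,"dz":0,"twist":-0.12}]'

```text
t: 28.65
eef_pos: [0.4317, 0.1475, 0.0987]
ee_rot: [-3.137, 0.002, -1.325]
force: [-0.3, -0.5, 0.2]
width: 0.0005
gripper_force: 0.0
```

move_arm --increments '[{"jaw":-1,"dx":0,"dy":0,"dz":0,"twist":-0.12},{"jaw":-1,"dx":0,"dy":0,"dz":0,"twist":-0.12},{"jaw":-1,"dx":0,"dy":0,"dz":0,"twist":-0.12},{"jaw":-1,"dx":0,"dy":0,"dz":0,"twist":-0.12},{"jaw":-1,"dx":0,"dy":0,"dz":0,"twist":-0.12},{"jaw":-1,"dx":0,"dy":0,"dz":0,"twist":-0.12},{"jaw":-1,"dx":0,"dy":0,"dz":0,"twist":-0.12},{"jaw":-1,"dx":0,"dy":0,"dz":0,"twist":-0.12},{"jaw":-1,"dx":0,"dy":0,"dz":0,"twist":-0.12},{"jaw":-1,"dx":0,"dy":0,"dz":0,"twist":-0.12},{"jaw":-1,"dx":0,"dy":0,"dz":0,"twist":-0.12},{"jaw":-1,"dx":0,"dy":0,"dz":0,"twist":-0.12}]'

```text
t: 29.65
eef_pos: [0.4311, 0.1417, 0.098]
ee_rot: [-3.141, -0.001, 0.123]
force: [0.2, 0.4, -0.2]
width: 0.0007
gripper_force: 0.0
```

```bash
python3 -c "
from st import *
look([.655,-.086,0.1])
arm.grab_frame('top');b=fit('case',[.655,-.086,.1],('top',));print(b,rel(b[0],F))
print([np.round(d['position'],3) for n in ('glue','spray','driver','tin') for d in arm.pinpoint('scene',n)[:1]])"
```

```text
t 29.65 tcp [0.4311 0.1417 0.098 ] rot [-3.141e+00 -1.000e-03  1.230e-01] fence xy/yaw [-0.2426  0.3339  1.5678] F fence [ 0.3  0.3 -0.2]
case [(array([-0.055,  0.076]), 0.59)]
handle [(array([-0.052,  0.078]), 0.68)]
fit [ 0.6564 -0.0846  0.1347] 122 rel [-0.0475  0.081   0.0087]
t 29.9 tcp [0.4312 0.1413 0.0978] rot [-3.141e+00 -1.000e-03  1.120e-01] fence xy/yaw [-0.2425  0.3334  1.557 ] F fence [-0.2 -0.5  0.5]
(array([ 0.65482942, -0.08907364,  0.11900314]), np.float64(40.72156862745098), [('top', 4971)]) [-0.04961646  0.0767701  -0.00699686]
[array([ 0.752, -0.292,  0.002]), array([ 0.652, -0.306,  0.001]), array([0.626, 0.348, 0.002]), array([ 0.492, -0.354,  0.001])]
```

move_arm --increments '[{"jaw":-1,"dx":0.025,"dy":0,"dz":0,"twist":-0.014},{"jaw":-1,"dx":0.036,"dy":0,"dz":0,"twist":0},{"jaw":-1,"dx":0.036,"dy":0,"dz":0,"twist":0},{"jaw":-1,"dx":0.036,"dy":0,"dz":0,"twist":0},{"jaw":-1,"dx":0.036,"dy":0,"dz":0,"twist":0},{"jaw":-1,"dx":0.018,"dy":0,"dz":0,"twist":0},{"jaw":-1,"dx":0,"dy":0.03,"dz":0.02,"twist":0},{"jaw":-1,"dx":0,"dy":0.03,"dz":0.01,"twist":0},{"jaw":-1,"dx":0,"dy":0.015,"dz":0,"twist":0},{"jaw":-1,"dx":0,"dy":0.002,"dz":0,"twist":0}]'

```text
t: 31.13
eef_pos: [0.6268, 0.086, 0.0671]
ee_rot: [3.141, 0.001, 0.127]
force: [0.3, -0.0, -0.1]
width: -0.0001
gripper_force: 0.0
```

```bash
python3 -c "
from st import *
st()"
```

```text
t 31.13 tcp [0.6268 0.086  0.0671] rot [3.141e+00 1.000e-03 1.270e-01] fence xy/yaw [-0.0554  0.2539  1.5714] F fence [ 0.3 -0.1 -0.1]
```

move_arm --increments '[{"jaw":-1,"dx":0,"dy":0.0025,"dz":0,"twist":0},{"jaw":-1,"dx":0,"dy":0.0025,"dz":0,"twist":0},{"jaw":-1,"dx":0,"dy":0.0025,"dz":0,"twist":0},{"jaw":-1,"dx":0,"dy":0.002,"dz":0,"twist":0}]'

```text
t: 31.47
eef_pos: [0.6278, 0.0793, 0.0678]
ee_rot: [3.142, -0.0, 0.13]
force: [0.9, -0.4, -0.0]
width: 0.0006
gripper_force: 0.0
```

move_arm --increments '[{"jaw":-1,"dx":0,"dy":0.002,"dz":0,"twist":0},{"jaw":-1,"dx":0,"dy":0.002,"dz":0,"twist":0}]'

```text
t: 31.63
eef_pos: [0.6284, 0.0765, 0.068]
ee_rot: [-3.14, -0.001, 0.129]
force: [-5.1, 13.6, 2.0]
width: 0.0007
gripper_force: 0.0
```

```bash
python3 -c "
from st import *
look([.655,-.089,0.12])"
```

```text
t 31.63 tcp [0.6284 0.0765 0.068 ] rot [-3.14e+00 -1.00e-03  1.29e-01] fence xy/yaw [-0.055   0.2444  1.5741] F fence [-3.3 14.1  2. ]
case [(array([-0.053,  0.075]), 0.62)]
handle [(array([-0.052,  0.076]), 0.73)]
fit [ 0.6587 -0.0847  0.1658] 557 rel [-0.0452  0.0806  0.0398]
t 31.88 tcp [0.6284 0.0764 0.0679] rot [-3.14e+00 -1.00e-03  1.30e-01] fence xy/yaw [-0.0551  0.2442  1.5745] F fence [-2.   6.4  0.9]
```

move_arm --increments '[{"jaw":-1,"dx":0,"dy":0.002,"dz":0,"twist":0},{"jaw":-1,"dx":0,"dy":0.002,"dz":0,"twist":0}]'

```text
t: 32.05
eef_pos: [0.6291, 0.0733, 0.068]
ee_rot: [-3.14, -0.001, 0.13]
force: [-3.6, 12.7, 1.8]
width: 0.0006
gripper_force: 0.0
```

move_arm --increments '[{"jaw":-1,"dx":0,"dy":0.0015,"dz":0,"twist":0}]'

```text
t: 32.13
eef_pos: [0.6293, 0.0719, 0.068]
ee_rot: [-3.14, -0.001, 0.13]
force: [-4.8, 14.8, 3.4]
width: 0.0003
gripper_force: 0.0
```

move_arm --increments '[{"jaw":-1,"dx":0,"dy":0.001,"dz":0,"twist":0}]'

```text
t: 32.22
eef_pos: [0.6294, 0.071, 0.0681]
ee_rot: [-3.14, -0.001, 0.13]
force: [-5.3, 15.3, 2.9]
width: 0.0006
gripper_force: 0.0
```

```bash
python3 -c "
from st import *
st();pp();st()"
```

```text
t 32.22 tcp [0.6294 0.071  0.0681] rot [-3.14e+00 -1.00e-03  1.30e-01] fence xy/yaw [-0.0548  0.2388  1.5752] F fence [-3.3 15.9  2.9]
case [(array([-0.057,  0.073]), 0.57)]
handle [(array([-0.052,  0.074]), 0.59)]
t 32.37 tcp [0.6294 0.0709 0.0681] rot [-3.14e+00 -1.00e-03  1.31e-01] fence xy/yaw [-0.0548  0.2387  1.5753] F fence [-1.6 12.3  2.3]
```

move_arm --increments '[{"jaw":-1,"dx":0,"dy":0.001,"dz":0,"twist":0}]'

```text
t: 32.45
eef_pos: [0.6295, 0.0703, 0.0681]
ee_rot: [-3.14, -0.002, 0.131]
force: [-5.6, 15.5, 2.5]
width: 0.0005
gripper_force: 0.0
```

move_arm --increments '[{"jaw":-1,"dx":0,"dy":0.001,"dz":0,"twist":0}]'

```text
t: 32.53
eef_pos: [0.6296, 0.0697, 0.0682]
ee_rot: [-3.139, -0.002, 0.13]
force: [-8.8, 25.3, 5.4]
width: 0.0008
gripper_force: 0.0
```

Force is up at the same tool position as the first batten contact, so it is snug. I'll release, move away and verify.

move_arm --increments '[{"jaw":-1,"dx":0,"dy":-0.003,"dz":0,"twist":0},{"jaw":-1,"dx":0,"dy":-0.004,"dz":0,"twist":0},{"jaw":-1,"dx":-0.01,"dy":-0.03,"dz":0,"twist":0},{"jaw":-1,"dx":-0.04,"dy":-0.01,"dz":-0.02,"twist":0},{"jaw":-1,"dx":-0.04,"dy":0,"dz":-0.01,"twist":0},{"jaw":-1,"dx":-0.04,"dy":0,"dz":0,"twist":0},{"jaw":-1,"dx":-0.03,"dy":-0.03,"dz":0,"twist":0},{"jaw":-1,"dx":0,"dy":-0.03,"dz":0,"twist":0},{"jaw":-1,"dx":0,"dy":0,"dz":0,"twist":0}]'

```text
t: 33.28
eef_pos: [0.4607, 0.1541, 0.097]
ee_rot: [-3.14, -0.003, 0.133]
force: [0.8, 0.7, 1.2]
width: 0.0001
gripper_force: 0.0
```

```bash
python3 -c "
from st import *
look([.655,-.095,0.12])
b=fit('case',[.655,-.095,.12],('top',));print(b,rel(b[0],F))
im=arm.grab_frame('top')
im=im[140:320,280:520];cv2.imwrite('pics/t9.png',cv2.resize(im,None,fx=3,fy=3,interpolation=cv2.INTER_CUBIC))"
```

```text
t 33.28 tcp [0.4607 0.1541 0.097 ] rot [-3.14e+00 -3.00e-03  1.33e-01] fence xy/yaw [-0.2116  0.3424  1.5774] F fence [0.9 0.6 1.2]
case [(array([-0.049,  0.068]), 0.93)]
handle [(array([-0.051,  0.074]), 0.72)]
fit [ 0.6589 -0.091   0.1433] 129 rel [-0.0459  0.0744  0.0173]
t 33.53 tcp [0.4615 0.1505 0.0957] rot [3.141 0.    0.129] fence xy/yaw [-0.2113  0.3388  1.5734] F fence [ 1.1 -0.3  0.3]
(array([ 0.65595377, -0.09637312,  0.12637019]), np.float64(31.501960784313724), [('top', 5052)]) [-0.04941832  0.06938719  0.00037019]
```

View pics/t9.png

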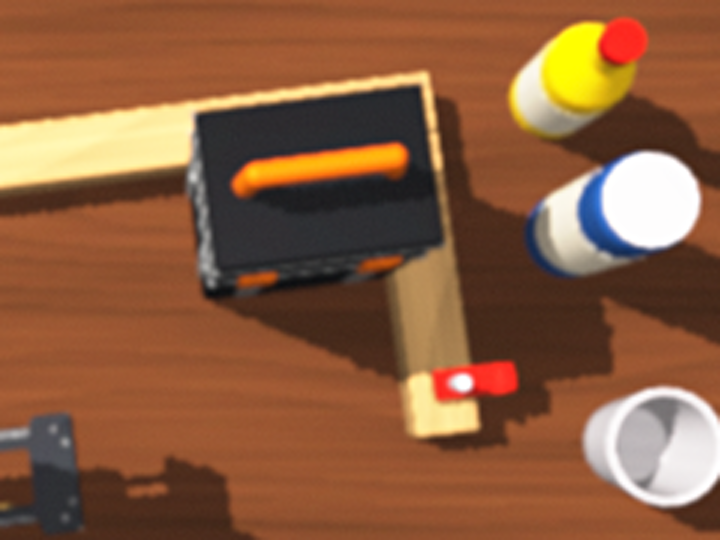

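The top view shows the case square in the corner, with its lid from (197,115) to (440,245) parallel to both battens. The top-camera fit gives (-49, 69) mm and 0.000 rad, and the other items look undisturbed.

```bash
python3 -c "
from station import arm
print(arm.job_done())"
```

```text
the job is handed in; nothing more can be done
None
```

The case is parked upright and square in the fence corner at (-49, +69) mm by the last camera fit, and the job is handed in with no verdict returned; the gripper could only reach it about 70–100 mm up, so it rocked briefly (up to about 0.1 rad, limit 0.14) before I switched to pivoting it in.

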